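# Set the vent and latch the drying oven

## Robot

A 7-joint arm with a two-finger parallel gripper is mounted at the origin on a cart in front of the work surface, level with it; the furniture and walls round the work are solid. World frame = base frame: x ahead of the robot, y to its left, z up, the work surface at z = 0. Lengths are in m, angles in degrees, forces in N, time in s.
With the tool pointing down it reaches from about 0.425 to 0.875 m from the base axis. Payload 4.7 kg.
Tool frame: the origin (TCP) lies at the very end of the fingers, on their centre line; the grasp point (between the pads) lies 19 mm behind it; z points along the fingers, y is the line along which they close (so a half turn about z gives the same grasp; the last joint's range is limited). The gripper opens to 87 mm and grips with 3 to 60 N. Pads are 19 mm wide; open, the fingers measure 117 mm over their backs; the gripper's body (75 mm by 190 mm) begins 51 mm behind the grasp point.
Start: joints at [0.808, 18.392, -4.016, 83.108, 1.295, 78.541, -3.26], TCP at [0.65, -0, 0.223] pointing down, gripper open.
Joint ranges: [-163.93, 163.93], [-17.29, 119.83], [-79.2, 71.16], [3.27, 140.29], [-89.18, 269.18], [5.43, 117.66], [-154.24, 154.24]. Speed limits (degrees/s): [147.25, 147.25, 180, 180, 180, 180, 180].

## Interface

Orientations are given as [roll, pitch, yaw] about the fixed x, y, z axes, in that order (R = Rz(yaw) Ry(pitch) Rx(roll)).
In Python, from cell import telemetry, cams, env gives the robot as it stands.
- The arm moves only by the tool arm_command, never from a script. Its argument "series" is text: rows parted by semicolons, each of 5 numbers parted by spaces: the shift along the tool's x, y, z in mm, then the turn about the tool's z in rad, then the closure in counts, from 0 (fully open) to 255 (shut). A call has 1 to 20 rows; each row shifts and turns the commanded pose from where the row before left it, along the tool's axes as they then stand; what a row does not reach is not made up. A row lasts 1/12 s, in which the tool goes at most 41.7 mm and 7.16 degrees, less where a joint would pass 70% of its speed; a pose out of reach is approached as far as the arm can. A call is refused whole if a number of a shift passes 41.7 or a number of a turn 0.125, either way. A call with a gripper value outside its range is refused whole. The fingers move at their own pace and stop on an object; "squeeze" is the grip in N (left out, the last holds). Time passes only in rows, so rows that do not move let the fingers close. It gives the time, the measured TCP pose, the force, the opening and the grip force at its end, in the units of the state.
- telemetry.get_obs(): the state, without advancing time (a new reading comes with each control period).
- cams.read_camera(name): name is "scene" or "side" or "wrist"; returns the picture (480x640x3 uint8, blue, green, red); there is no depth.
- cams.calibration(name): a dict with "K" (3x3 intrinsics, pixels), "origin" and "rotation" of the camera in the world; the wrist camera has in their place "hand_eye" (4x4, takes a point from camera to tool coordinates, whose origin is the TCP and whose axes are the flange's). Camera axes: x right, y down, z forward; pixel columns grow to the right and rows downward; lengths in m; the calibration is good to about 2 mm. The wrist camera is an equidistant fisheye: a pixel r from the principal point sees the ray r / f radians off the axis. A picture is of the moment at which its call begins: read the wrist's pose just before it. calibration takes no time and is no camera call.
- env.sign_off(): hands the job in; it is judged then, once.
The state is a dict: "time_s": time; "qpos": joint angles; "joint_velocities": joint speeds; "effort": joint torques, N m; "tool_pos": TCP position; "tool_rot": TCP orientation; "force": force on the tool from outside, world axes, zero at the start; "wrist_torque": the same for the moment, N m; "grip_width": finger opening in m; "grasp_force": force on a finger pad.
Only numpy, scipy, OpenCV 4.12 (cv2) and the standard library are available. Lean on these libraries where they do the work, as an engineer would, in place of code of your own. Each camera call takes 0.05 s, during which the arm holds its last target. There are 200 camera calls.

## Task

Get the small drying oven ready for its run: push the vent lever on its roof back through its clicks to the notch with the long mark (the fifth of the six notches from the front) without running past it, and only then push the oven door shut until it snaps fully home on its catch and stays there by itself. Go gently: never press on the oven with more than about 40 N, and leave the jars, bottle, tape, ring and weight round it and the jar inside where they stand.

Things in the scene. Friction and masses are not known exactly. Their poses are not given: they have to be found in the camera images.
- oven: grey sheet-metal drying oven fixed to the bench, open towards the robot, 140 deep (x) x 200 wide (y) x 150 high (z). Origin: centre of its underside, on the bench; x points to its back, y to its left, z up. Flat roof at 150 mm with the vent lever on it; the front end of its walls is at x = -70 mm, where the white door hangs.
- door (a joint): door angle in rad: 0 = parallel to the oven's front, growing as it opens towards the robot (end stop 1.4); starts between 0.5 and 1.0. Hinge upright at the oven's left (+y) front corner. It swings with a little damping and stays where left, except near the catch. The catch is adjustable, so the angle at which the door is home is not known beforehand: anywhere from -0.05 to +0.05.
- catch_roller (a joint): how far the sprung roller of the catch (inside the oven's right wall) is pressed, in m: 0 with the door clear of it, up to 0.0045 as the door's tongue rides over it, 0.0035 to 0.0045 with the door home. About 11 mm before home the tongue meets it: the door resists with about 10 N and is pushed open again if let go; some 3 mm before home the roller gives way and the door snaps onto a firm stop and stays.
- door_hinge (a point): point on the upright hinge line of the door, 110 mm above the bench (fixed to the oven at x = -88, y = +98 mm from its origin; axes as the oven's). The door is a white panel 194 wide, 14 thick, centred on the hinge line in its thickness, from 15 to 147 mm above the bench; its free right edge is 196 mm from the hinge.
- door_push (a point): point on the bare flat upper half of the door's outer face, 145 mm from the hinge, 110 mm above the bench, 37 mm below the door's top. Its x axis points through the door from the outer to the inner face, y along the door towards the hinge, z up. On the lower half is a horizontal steel bar handle (70 long, centred 100 mm from the hinge, 42 above the bench, standing 30 off the face).
- lever (a joint): angle of the vent lever in rad: 0 in the front notch, growing as its post is pushed back, away from the robot. Six notches at 0, 0.25, 0.50, 0.75, 1.00, 1.25; the long dark mark is at 1.00. A sprung ball clicks over a ridge half way between notches; a click takes about 4 N at the post, and past the ridge the lever drops into the next notch by itself. Starts in one of the first three notches.
- lever_pivot (a point): upright pivot of the vent lever on the oven's roof, at roof height (150 mm), at x = 0, y = -5 mm from the oven's origin. The lever points to the oven's left (+y), 0.625 rad towards the front of that when it reads 0, straight left at 0.625, and towards the back beyond that.
- lever_post (a point): centre of the top of the black thumb post at the end of the lever: upright round post, 16 diameter, 75 mm from the pivot, top 197.5 mm above the bench, standing 32 mm tall; the steel lever arm is 16 wide, its underside 15 mm and its top 21 mm above the roof.
- jar_2: loose bystander: white sample jar with dark lid, 66 diameter x 91 high, to the right of the oven; origin at its underside
- tape_grey: loose bystander: roll of tape lying flat, 72 diameter x 19 high, at the oven's right front; origin at its underside
- amber_bottle: loose bystander: brown glass bottle, 56 diameter x 114 high, to the left of the oven; origin at its underside
- jar_1: loose bystander: white sample jar with blue lid, 58 diameter x 83 high, left of the oven beyond the bottle; origin at its underside
- weight_100: loose bystander: brass weight, 25 diameter x 30 high, close to the oven's right wall; origin at its underside
- ring_mould_12: loose bystander: steel ring lying flat, 58 diameter x 12 high, at the oven's left front; origin at its underside
- jar_3: loose bystander: small white sample jar with green lid, 52 diameter x 67 high, standing inside the oven; origin at its underside

How it is judged:
By the outcome, as a careful person would: the job done as asked, in the order asked, and still so for the second after the job is handed in, with the robot touching nothing.
It also fails if it takes over 54 s, if anything falls off the work surface, if the arm or the gripper's body presses on something with over 40 N, if the wrist force passes 120 N, or if a joint passes its speed limit or range.

## Working session

There is one attempt and no reset: what is moved stays moved. The work goes in short steps, Python scripts to look and compute and a tool call to move; the robot and the scene stay as the last step left them, time stands still between calls to the robot, and variables do not carry over. Pictures are saved under pics/ and viewed, at most 10 in all, crops included, and the job is handed in when it is done.

Besides the shell and the picture viewer there is one more tool, called as a command line: name --argument value ..., lists and objects as JSON in quotes. arm_command: Moves the arm, as the interface text tells. Its arguments: {"type":"object","properties":{"series":{"type":"string"},"squeeze":{"type":"number"}},"required":["series"]}

```bash
mkdir -p pics; ls
python3 - <<'E'
from cell import telemetry,cams,env
import cv2,numpy as np
np.set_printoptions(precision=4,suppress=True)
o=telemetry.get_obs();print(o)
for n in("scene","side","wrist"):
    cv2.imwrite(f"pics/{n}0.png",cams.read_camera(n));print(n,cams.calibration(n))
E
```

```text
pics
{'time_s': 0.0, 'qpos': array([ 0.8082, 18.4403, -4.0159, 83.1726,  1.2949, 78.5405, -3.2607]), 'joint_velocities': array([ 0.0111,  0.0806,  0.0018,  0.031 , -0.0211, -0.1032, -0.1006]), 'effort': array([ -0.0003, -49.1285,  -0.4039, -31.2526,  -0.0641,   0.0438,
         0.0002]), 'tool_pos': array([ 0.6495, -0.    ,  0.2215]), 'tool_rot': array([-179.8919,    0.0054,   90.0011]), 'force': array([-0.5063, -0.0828, -0.3181]), 'wrist_torque': array([ 0.0521,  0.0304, -0.011 ]), 'grasp_force': 0.0, 'grip_width': 0.08719537877648423}
scene {'K': array([[497.473 ,   0.    , 322.2135],
       [  0.    , 497.473 , 233.661 ],
       [  0.    ,   0.    ,   1.    ]]), 'origin': array([-0.3292, -0.162 ,  0.6917]), 'rotation': array([-121.9292,   -0.501 ,  -78.8771])}
side {'K': array([[446.5195,   0.    , 324.7829],
       [  0.    , 446.5195, 238.9742],
       [  0.    ,   0.    ,   1.    ]]), 'origin': array([-0.0873, -0.1936,  0.6017]), 'rotation': array([-124.5166,   -0.7133,  -72.9589])}
wrist {'K': array([[371.6483,   0.    , 328.4618],
       [  0.    , 371.6483, 239.3768],
       [  0.    ,   0.    ,   1.    ]]), 'hand_eye': array([[-0.0002, -0.9651, -0.262 ,  0.071 ],
       [ 1.    , -0.0001, -0.0003,  0.0002],
       [ 0.0002, -0.262 ,  0.9651, -0.1621],
       [ 0.    ,  0.    ,  0.    ,  1.    ]])}
```

View pics/side0.png

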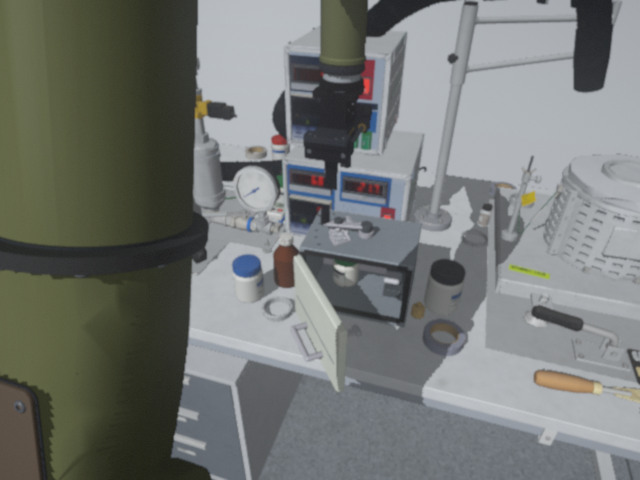

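View pics/wrist0.png

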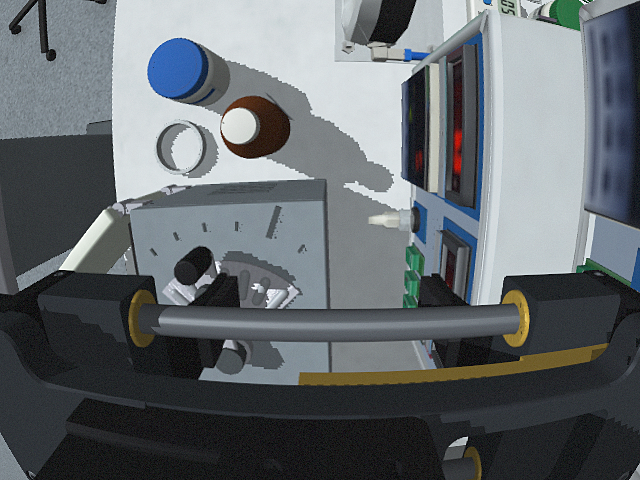

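The wrist view (right = world +x, up = world +y) shows the roof's left corners near (131,207) and (326,181). The six marks run from (153,250) to (303,248), with the long mark at (275,220). The black post top is near (205,255) and the door edge runs from (125,208) to (75,265). The side view shows the door about half open.

```bash
cat > h.py <<'E'
import numpy as np,cv2
from scipy.spatial.transform import Rotation as R
from cell import telemetry,cams,env
np.set_printoptions(precision=4,suppress=True)
W=cams.calibration("wrist")
def wpose(o): 
    T=np.eye(4);T[:3,:3]=R.from_euler('xyz',o['tool_rot'],degrees=True).as_matrix();T[:3,3]=o['tool_pos'];return T@W['hand_eye']
def wray(T,px,z):
    K=W['K'];d=(np.array(px,float)-K[:2,2])/K[0,0];r=np.hypot(*d)
    v=T[:3,:3]@np.r_[np.sin(r)*d/max(r,1e-9),np.cos(r)];c=T[:3,3];return c+v*(z-c[2])/v[2]
def wproj(T,p):
    v=T[:3,:3].T@(np.asarray(p)-T[:3,3]);a=np.hypot(v[0],v[1]);r=np.arctan2(a,v[2]);K=W['K'];return K[:2,2]+K[0,0]*r*v[:2]/a
def cray(n,px,z):
    C=cams.calibration(n);v=R.from_euler('xyz',C['rotation'],degrees=True).as_matrix()@np.linalg.solve(C['K'],np.r_[px,1.]);c=C['origin'];return c+v*(z-c[2])/v[2]
E
python3 - <<'E'
from h import *
o=telemetry.get_obs();T=wpose(o)
for n,p,z in [("FL",(131,207),.15),("BL",(326,181),.15),("post",(205,255),.1975),("long",(275,220),.15),("m1",(153,250),.15),("m6",(303,248),.15),("backR?",(328,385),.15),("doorhinge",(125,208),.147),("doorend",(75,265),.147)]:
    print(n,wray(T,p,z))
im=cv2.imread("pics/wrist0.png")[170:400,50:350];cv2.imwrite("pics/c1.png",cv2.resize(im,None,fx=2.6,fy=2.6,interpolation=3))
s=cv2.imread("pics/side0.png")[200:400,230:480];cv2.imwrite("pics/c2.png",cv2.resize(s,None,fx=3,fy=3,interpolation=3))
E
```

```text
FL [0.5103 0.0311 0.15  ]
BL [0.648  0.0456 0.15  ]
post [0.5822 0.0115 0.1975]
long [0.6149 0.0205 0.15  ]
m1 [ 0.5246 -0.0004  0.15  ]
m6 [0.6328 0.0016 0.15  ]
backR? [ 0.6492 -0.1093  0.15  ]
doorhinge [0.5031 0.03   0.147 ]
doorend [ 0.4451 -0.0148  0.147 ]
```

View pics/c1.png

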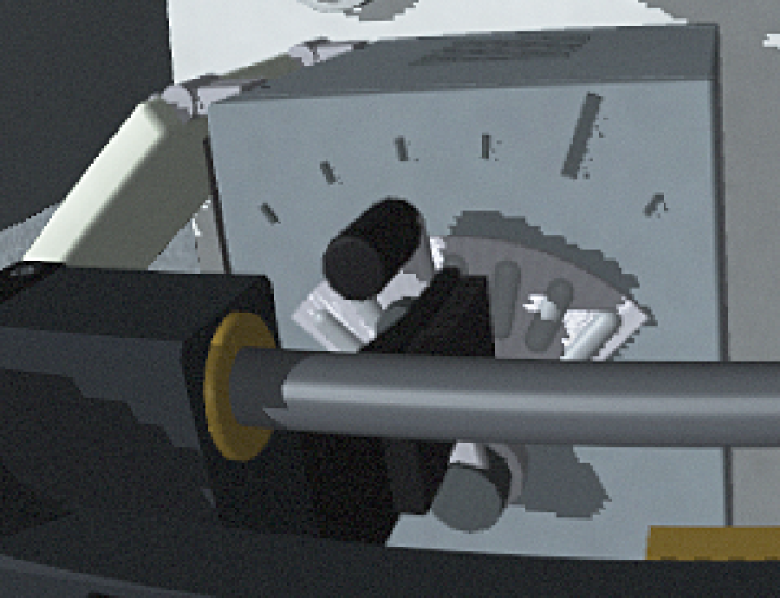

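View pics/c2.png

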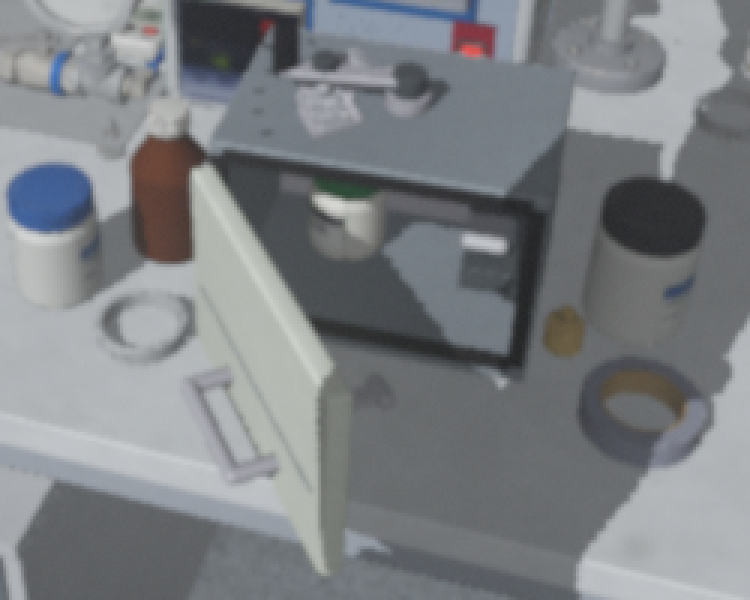

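Enlarged, the roof's left edge runs from crop (210,103) to (717,75); the strip above it is the side wall. The post top is centred at crop (355,267). Mark centres are (268,213), (330,172), (402,149), (486,146), (581,137) for the long one, and (655,205). The side crop shows the door's top edge from about (200,170) to (330,375), and nothing near its path.

```bash
cat >> h.py <<'E'
def ovenpts(q):
    x,y,a=q;c,s=np.cos(a),np.sin(a);return lambda p:np.array([x+c*p[0]-s*p[1],y+s*p[0]+c*p[1],p[2]])
E
python3 - <<'E'
from h import *
from scipy.optimize import least_squares as LS
T=wpose(telemetry.get_obs());u=lambda p:np.array(p)/2.6+[50,170]
marks=[(0,(268,213)),(.25,(330,172)),(.5,(402,149)),(.75,(486,146)),(1.25,(655,205))]
sc=lambda p:np.array(p)/3+[230,200]
C=cams.calibration("side");Rc=R.from_euler('xyz',C['rotation'],degrees=True).as_matrix()
def sp(p): v=C['K']@(Rc.T@(p-C['origin']));return v[:2]/v[2]
def res(q):
    f=ovenpts(q[:3]);r=[]
    r.append(wproj(T,f([-.07,.1,.15]))-u((210,103)));r.append(wproj(T,f([.07,.1,.15]))-u((717,75)))
    r.append((wproj(T,f([.07,-.07,.15]))-u((727,540)))[:1])
    for t,p in marks:
        a=t-.625;r.append(wproj(T,f([q[3]*np.sin(a),-.005+q[3]*np.cos(a),.15]))-u(p))
    a=q[4]-.625;r.append(wproj(T,f([.075*np.sin(a),-.005+.075*np.cos(a),.1975]))-u((355,267)))
    # side: roof front-right, back-right corners; 
    r.append(sp(f([-.07,-.1,.15]))-sc((557,200)));r.append(sp(f([.07,-.1,.15]))-sc((575,72)))
    return np.concatenate(r)
s=LS(res,[.58,-.06,0.05,.09,.3],loss='soft_l1');q=s.x;print(q,np.degrees(q[2]));print(res(q).round(1))
f=ovenpts(q);print("pivot",f([0,-.005,.15]))
for t in(0,.25,.5,.75,1,1.25):
    a=t-.625;print(t,f([.075*np.sin(a),-.005+.075*np.cos(a),.1975]))
h=f([-.088,.098,.147]);print("hinge",h)
# door angle from side view: top outer free corner
for th in(.5,.6,.7,.8,.9,1.0):
    d=lambda r,n:f([-.088-r*np.sin(th)-n*np.cos(th),.098-r*np.cos(th)+n*np.sin(th),.147])
    print(th,(sp(d(.196,-.007))-[230,200])*3,(sp(d(.196,.007))-[230,200])*3,(sp(d(.002,.007))-[230,200])*3)
E
```

```text
[ 0.58   -0.0687  0.0234  0.0907  0.5104] 1.3415312578867462
[-2.6 -0.5 -0.4  1.9  1.4  0.9 -0.5 -0.2 -0.2  0.4 -0.2  0.1 -0.  -1.1
 -0.1  0.1  0.5 -1.1 -0.4  1.1 -1.4]Traceback (most recent call last):
  File "<stdin>", line 19, in <module>
  File "h.py", line 16, in ovenpts
    x,y,a=q;c,s=np.cos(a),np.sin(a);return lambda p:np.array([x+c*p[0]-s*p[1],y+s*p[0]+c*p[1],p[2]])
    ^^^^^
ValueError: too many values to unpack (expected 3)
```

The fit is good: the lever reads 0.51, so it sits in the third notch and needs two clicks.

```bash
cat >> h.py <<'E'
Q=[.580,-.0687,.0234];f=ovenpts(Q)
def post(t): a=t-.625;return f([.075*np.sin(a),-.005+.075*np.cos(a),.1975])
def door(th,r,n,z=.147): return f([-.088-r*np.sin(th)-n*np.cos(th),.098-r*np.cos(th)+n*np.sin(th),z])
E
python3 - <<'E'
from h import *
C=cams.calibration("side");Rc=R.from_euler('xyz',C['rotation'],degrees=True).as_matrix()
def sp(p): v=C['K']@(Rc.T@(p-C['origin']));return (v[:2]/v[2]-[230,200])*3
for t in(.5,.625,.75,.875,1,1.1,1.25):print(t,post(t))
print("pivot",f([0,-.005,.15]),"hinge",f([-.088,.098,.147]))
for th in(.5,.6,.7,.8,.9,1.0):
    print(th,sp(door(th,.196,-.007)),sp(door(th,.196,.007)),sp(door(th,.002,.007)))
for th in(.9,.8,.7,.5,.3,.1,0,-.05):print(th,door(th,.145,.007),door(th,.145,.030))
E
```

```text
0.5 [0.569  0.0005 0.1975]
0.625 [0.5784 0.0013 0.1975]
0.75 [0.5877 0.0009 0.1975]
0.875 [ 0.597  -0.0006  0.1975]
1 [ 0.6059 -0.0033  0.1975]
1.1 [ 0.6128 -0.0062  0.1975]
1.25 [ 0.6226 -0.0119  0.1975]
pivot [ 0.5801 -0.0737  0.15  ] hinge [0.4897 0.0272 0.147 ]
0.5 [482.6717 323.1193] [465.0223 337.2589] [194.1854 167.1975]
0.6 [457.3737 342.7286] [436.8791 355.8214] [193.126  166.7889]
0.7 [428.1239 360.8189] [404.972  372.6018] [192.1453 166.318 ]
0.8 [395.201  377.0229] [369.6585 387.2421] [191.2533 165.7898]
0.9 [358.9946 390.9885] [331.406  399.4101] [190.4589 165.2096]
1.0 [320.0021 402.3935] [290.7844 408.8143] [189.7699 164.5834]
0.9 [ 0.3738 -0.0602  0.147 ] [ 0.3591 -0.0425  0.147 ]
0.8 [ 0.3831 -0.0713  0.147 ] [ 0.3667 -0.0552  0.147 ]
0.7 [ 0.3935 -0.0815  0.147 ] [ 0.3755 -0.0671  0.147 ]
0.5 [ 0.417  -0.0984  0.147 ] [ 0.3966 -0.0879  0.147 ]
0.3 [ 0.4434 -0.1104  0.147 ] [ 0.4213 -0.1041  0.147 ]
0.1 [ 0.4717 -0.1168  0.147 ] [ 0.4487 -0.1151  0.147 ]
0 [ 0.4861 -0.1179  0.147 ] [ 0.4631 -0.1184  0.147 ]
-0.05 [ 0.4934 -0.1179  0.147 ] [ 0.4704 -0.1196  0.147 ]
```

The door is open about 0.92 rad. I'll move over the post, lower the fingers around it, then close to a loose cage about 19 mm wide.

arm_command --series "0 -20 0 0 0;0 -20 0 0 0;0 -20 0 0 0;0 -20 0 0 0;0 0 0 0 0;0 0 0 0 0;0 0 15 0 0;0 0 15 0 0;0 0 12 0 0;0 0 0 0 0;0 0 0 0 100;0 0 0 0 150;0 0 0 0 190;0 0 0 0 190;0 0 0 0 190;0 0 0 0 190" --squeeze 3

```text
time_s: 1.48
tool_pos: [0.5703, -0.0, 0.1811]
tool_rot: [179.9, 0.0, 90.0]
force: [0.5, 0.1, -0.4]
grip_width: 0.055
grasp_force: 0.0
```

arm_command --series "0 0 0 0 190;0 0 0 0 195;0 0 0 0 195;0 0 0 0 195;0 0 0 0 195;0 0 0 0 195;0 0 0 0 195;0 0 0 0 195"

```text
time_s: 2.15
tool_pos: [0.57, -0.0, 0.1806]
tool_rot: [-180.0, 0.0, 90.0]
force: [-0.3, -0.3, 0.0]
grip_width: 0.0207
grasp_force: 0.0
```

Run:
```python
from h import *
o=telemetry.get_obs();T=wpose(o);print(o['time_s'],o['tool_pos'],o['grip_width'],o['force'])
im=cams.read_camera("wrist")
print([(t,wproj(T,post(t)).round()) for t in(.5,.75,1)])
c=im[170:400,50:350];cv2.imwrite("pics/c3.png",cv2.resize(c,None,fx=2.6,fy=2.6,interpolation=3))
```

```text
2.15 [ 0.57   -0.      0.1806] 0.020707451287511572 [-0.2606 -0.3094  0.0059]
[(0.5, array([326., 309.])), (0.75, array([369., 308.])), (1, array([409., 315.]))]
```

View pics/c3.png

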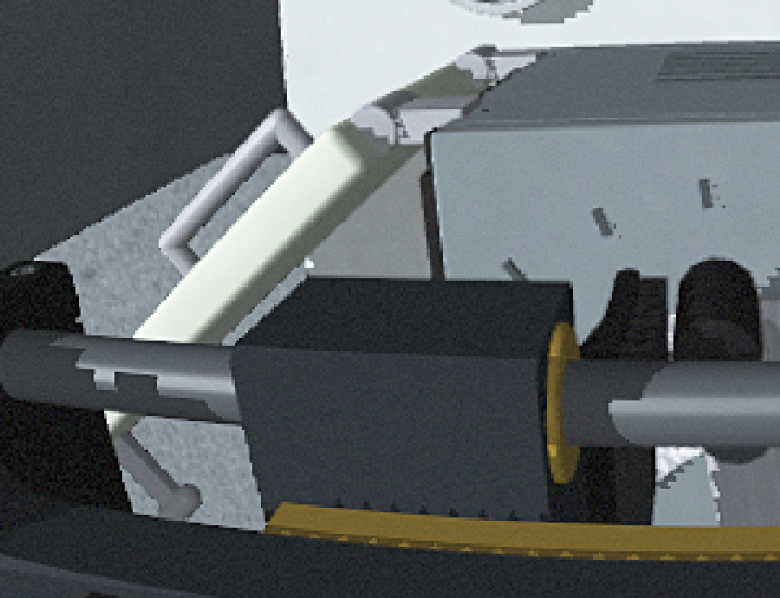

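The post is between the fingers at crop x≈715, as predicted. I'll push about 35 mm back in small steps.

arm_command --series "0 3 0 0 195;0 3 0 0 195;0 3 0 0 195;0 3 0 0 195;0 3 0 0 195;0 3 0 0 195;0 3 0 0 195;0 3 0 0 195;0 3 0 0 195;0 3 0 0 195;0 3 0 0 195;0 2 0 0 195;0 0 0 0 195;0 0 0 0 195;0 0 0 0 195;0 0 0 0 195"

```text
time_s: 3.53
tool_pos: [0.605, 0.0001, 0.1806]
tool_rot: [180.0, -0.0, 90.0]
force: [0.6, 0.1, 0.9]
grip_width: 0.0204
grasp_force: 0.0
```

Now open the fingers, rise clear of the post and back off so I can check the lever.

arm_command --series "0 0 0 0 150;0 0 0 0 100;0 0 0 0 80;0 0 0 0 80;0 0 0 0 80;0 0 0 0 80;0 0 0 0 80;0 0 -20 0 80;0 0 -20 0 80;-20 0 0 0 80;-20 0 0 0 80;-20 0 0 0 80;-20 0 0 0 80;0 0 0 0 80;0 0 0 0 80"

```text
time_s: 4.78
tool_pos: [0.6049, -0.0814, 0.2205]
tool_rot: [-180.0, 0.0, 89.8]
force: [-0.6, 0.5, -0.4]
grip_width: 0.0597
grasp_force: 0.0
```

Run:
```python
from h import *
o=telemetry.get_obs();T=wpose(o);print(o['time_s'],o['tool_pos'],o['grip_width'],o['force'],o['qpos'])
im=cams.read_camera("wrist")
print([(t,wproj(T,post(t)).round()) for t in(.5,.75,1,1.25)])
print([(t,wproj(T,door(t,.002,.007)).round(),wproj(T,door(t,.1,.007)).round()) for t in(.8,.9,1)])
cv2.imwrite("pics/w4.png",im)
```

```text
4.7833 [ 0.6049 -0.0814  0.2205] 0.05967567791157543 [-0.5538  0.4843 -0.4352] [ 6.3604 13.6007 -1.4201 89.3437  0.351  77.0622  4.7371]
[(0.5, array([256., 121.])), (0.75, array([293., 119.])), (1, array([330., 127.])), (1.25, array([364., 144.]))]
[(0.8, array([148.,  90.]), array([ 77., 195.])), (0.9, array([148.,  89.]), array([ 70., 186.])), (1, array([149.,  88.]), array([ 64., 175.]))]
```

View pics/w4.png

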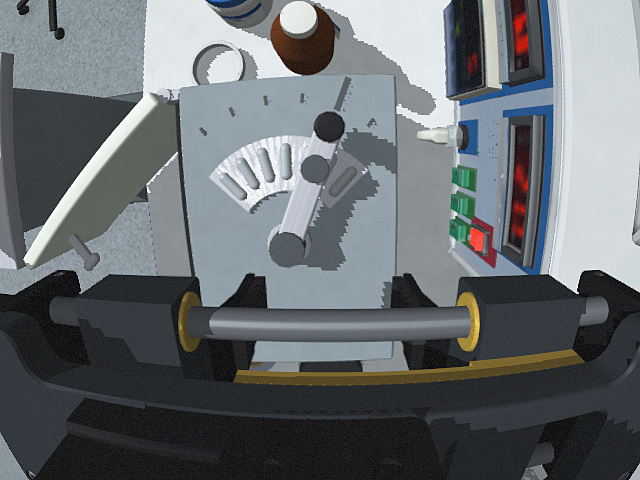

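The post is at (329,127), exactly where 1.00 predicts, in line with the long mark at (345,92). The door's outer top edge runs from (155,92) to (25,262). Next I'll work out waypoints for the door push.

Run:
```python
from h import *
T=wpose(dict(tool_rot=[-180,0,89.8],tool_pos=[.6049,-.0814,.2205]))
for t in(.8,.85,.9,.95,1):print(t,wproj(T,door(t,.002,.007)).round(),wproj(T,door(t,.196,.007)).round(),wproj(T,door(t,.196,-.007)).round())
for t,r in[(.95,.045),(.9,.05),(.8,.065),(.7,.08),(.6,.095),(.5,.11),(.4,.125),(.3,.14),(.2,.145),(.1,.145),(.05,.145),(0,.145),(-.05,.145)]:
    s=.015*np.cos(t)+.0095*abs(np.sin(t));print(t,(1000*door(t,r,.007+s)[:2]).round(1))
```

```text
0.8 [148.  90.] [ 34. 277.] [ 44. 288.]
0.85 [148.  89.] [ 28. 269.] [ 37. 281.]
0.9 [148.  89.] [ 22. 261.] [ 31. 273.]
0.95 [148.  88.] [ 16. 252.] [ 24. 264.]
1 [149.  88.] [ 11. 243.] [ 19. 256.]
0.95 [439.7  18.9]
0.9 [436.1  13.5]
0.8 [426.9  -2.1]
0.7 [420.5 -19.8]
0.6 [417.2 -38.9]
0.5 [417.3 -59.2]
0.4 [421. -80.]
0.3 [ 428.3 -100.9]
0.2 [ 441.  -111.4]
0.1 [ 455.8 -115.6]
0.05 [ 463.4 -117.1]
0 [ 471.1 -118.3]
-0.05 [ 478. -119.]
```

arm_command --series "10 -18 0 0 255;11 -18 0 0 255;11 -18 0 0 255;11 -18 0 0 255;11 -18 0 0 255;11 -17 0 0 255;11 -17 0 0 255;11 -17 0 0 255;11 -17 0 0 255;11 -17 0 0 255;0 0 0 0 255;0 0 0 0 255;0 0 0 0 255;0 0 0 0 255"

```text
time_s: 6.0
tool_pos: [0.4305, 0.029, 0.2206]
tool_rot: [180.0, 0.0, 90.0]
force: [0.9, -0.8, -0.5]
grip_width: 0.0005
grasp_force: 0.0
```

arm_command --series "0 0 20 0 255;0 0 20 0 255;0 0 20 0 255;0 0 20 0 255;0 0 15 0 255;0 0 10 0 255;0 0 0 0 255;0 0 0 0 255"

```text
time_s: 6.67
tool_pos: [0.4302, 0.0288, 0.1155]
tool_rot: [-180.0, -0.0, 90.0]
force: [-0.1, -0.6, -0.0]
grip_width: 0.0008
grasp_force: 0.0
```

Reach is fine at this height. Sweep sideways to swing the door.

arm_command --series "-4 0 0 0 255;-4 0 0 0 255;-4 0 0 0 255;-4 0 0 0 255;-4 0 0 0 255;-4 0 0 0 255;-4 0 0 0 255;-4 0 0 0 255;-4 0 0 0 255;-4 0 0 0 255;-4 0 0 0 255;-4 0 0 0 255;0 0 0 0 255"

```text
time_s: 7.75
tool_pos: [0.4298, -0.0197, 0.1155]
tool_rot: [-180.0, 0.0, 90.0]
force: [-0.2, 1.0, 0.4]
grip_width: 0.0006
grasp_force: 0.5
```

arm_command --series "-4 0.5 0 0 255;-4 0.5 0 0 255;-4 0.5 0 0 255;-4 0.5 0 0 255;-4 0.5 0 0 255;-4 0.5 0 0 255;-4 1 0 0 255;-4 1 0 0 255;-4 1 0 0 255;-4 1 0 0 255;-4 1 0 0 255;-4 1 0 0 255;-4 1 0 0 255;-4 1 0 0 255;-4 1 0 0 255;-4 1 0 0 255;-4 1 0 0 255;-4 1 0 0 255;-4 0 0 0 255;0 0 0 0 255"

```text
time_s: 9.42
tool_pos: [0.4452, -0.0963, 0.1156]
tool_rot: [180.0, 0.0, 89.9]
force: [0.0, -0.3, -0.4]
grip_width: 0.0004
grasp_force: 0.0
```

arm_command --series "-6 1 0 0 255;-6 1 0 0 255;-6 2 0 0 255;-4 2 0 0 255;0 1 0 0 255;0 1 0 0 255;0 1 0 0 255;0 1 0 0 255;0 0 0 0 255"

```text
time_s: 10.17
tool_pos: [0.4554, -0.1168, 0.1156]
tool_rot: [180.0, 0.0, 90.0]
force: [0.9, -0.3, 0.3]
grip_width: 0.0006
grasp_force: 0.0
```

arm_command --series "0 1 0 0 255;0 1 0 0 255;0 1 0 0 255;0 1 0 0 255;0 0 0 0 255"

```text
time_s: 10.58
tool_pos: [0.4593, -0.117, 0.1156]
tool_rot: [180.0, 0.0, 90.0]
force: [0.2, -0.6, 0.7]
grip_width: 0.0003
grasp_force: 0.0
```

arm_command --series "0 1 0 0 255;0 1 0 0 255;0 1 0 0 255;0 1 0 0 255;0 0 0 0 255"

```text
time_s: 11.0
tool_pos: [0.4623, -0.1172, 0.1155]
tool_rot: [-179.9, 0.0, 90.0]
force: [-3.6, -0.7, 2.8]
grip_width: 0.0005
grasp_force: 2.1
```

arm_command --series "0 1 0 0 255;0 1 0 0 255;0 1 0 0 255;0 0 0 0 255"

```text
time_s: 11.33
tool_pos: [0.4634, -0.1173, 0.1153]
tool_rot: [-179.7, -0.0, 90.0]
force: [-9.1, 0.6, 6.8]
grip_width: 0.0006
grasp_force: 5.2
```

Tongue is on the roller. Continue in small steps, watching the force.

arm_command --series "0 1 0 0 255;0 1 0 0 255;0 0 0 0 255"

```text
time_s: 11.58
tool_pos: [0.4666, -0.1175, 0.1155]
tool_rot: [-179.8, 0.0, 90.0]
force: [-5.4, -0.6, 3.8]
grip_width: 0.0006
grasp_force: 3.0
```

arm_command --series "0 1 0 0 255;0 1 0 0 255;0 0 0 0 255"

```text
time_s: 11.83
tool_pos: [0.4707, -0.1171, 0.1157]
tool_rot: [179.9, 0.0, 90.0]
force: [0.1, -0.7, -0.3]
grip_width: 0.0005
grasp_force: 0.0
```

arm_command --series "0 1 0 0 255;0 0 0 0 255;0 0 0 0 255"

```text
time_s: 12.08
tool_pos: [0.4716, -0.1167, 0.1156]
tool_rot: [179.9, -0.0, 90.0]
force: [0.0, 1.0, -0.4]
grip_width: 0.0004
grasp_force: 0.0
```

The door snapped away from the finger. I'll follow gently until it touches the firm stop.

arm_command --series "0 1 0 0 255;0 1 0 0 255;0 0 0 0 255"

```text
time_s: 12.33
tool_pos: [0.4722, -0.1168, 0.1155]
tool_rot: [-179.9, -0.0, 90.0]
force: [-4.1, 1.0, 2.4]
grip_width: 0.0006
grasp_force: 2.4
```

arm_command --series "0 1 0 0 255;0 0 0 0 255"

```text
time_s: 12.5
tool_pos: [0.4722, -0.1168, 0.1154]
tool_rot: [-179.8, -0.0, 90.0]
force: [-7.8, 0.5, 5.4]
grip_width: 0.0005
grasp_force: 4.1
```

arm_command --series "0 1 0 0 255;0 1 0 0 255;0 0 0 0 255;0 0 0 0 255"

```text
time_s: 12.83
tool_pos: [0.4723, -0.1168, 0.1154]
tool_rot: [-179.5, -0.1, 90.0]
force: [-12.0, 1.0, 9.6]
grip_width: 0.0005
grasp_force: 7.3
```

arm_command --series "0 -5 0 0 255;0 -8 0 0 255;0 -10 0 0 255;0 -10 0 0 255;0 0 -20 0 255;0 0 -20 0 255;0 0 -20 0 255;0 0 -20 0 255;0 0 -20 0 255;0 10 -10 0 255;0 20 0 0 255;0 20 0 0 255;0 20 0 0 255;0 20 0 0 255;0 20 0 0 255;0 10 0 0 255;0 0 0 0 255;0 0 0 0 255"

```text
time_s: 14.33
tool_pos: [0.5623, -0.1171, 0.2252]
tool_rot: [-179.9, 0.0, 90.0]
force: [-0.1, -0.4, -0.2]
grip_width: 0.0005
grasp_force: 0.0
```

Run:
```python
from h import *
o=telemetry.get_obs();T=wpose(o);print(o['time_s'],o['tool_pos'],o['force'])
im=cams.read_camera("wrist");print("post1.0",wproj(T,post(1)).round())
for t in(-.05,-.02,0,.02,.05,.1):print(t,wproj(T,door(t,.196,.007)).round(1),wproj(T,door(t,.1,.007)).round(1),wproj(T,door(t,.1,-.007)).round(1))
cv2.imwrite("pics/w5.png",im)
s=cams.read_camera("side")[180:400,230:480];cv2.imwrite("pics/s5.png",cv2.resize(s,None,fx=2.7,fy=2.7,interpolation=3))
```

```text
14.3333 [ 0.5623 -0.1171  0.2252] [-0.1179 -0.4172 -0.2116]
post1.0 [414.  61.]
-0.05 [239.8 314.8] [220.3 183.9] [240.3 181.9]
-0.02 [232.2 314.7] [216. 184.] [236.  182.5]
0 [227.1 314.5] [213.2 184. ] [233.1 182.9]
0.02 [222.1 314.2] [210.4 183.9] [230.2 183.3]
0.05 [214.6 313.5] [206.2 183.7] [225.9 183.6]
0.1 [202.3 311.9] [199.4 183.1] [218.8 184. ]
```

View pics/w5.png

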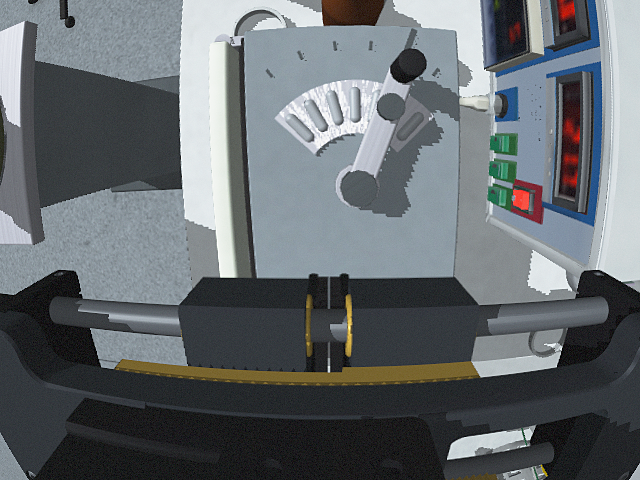

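View pics/s5.png

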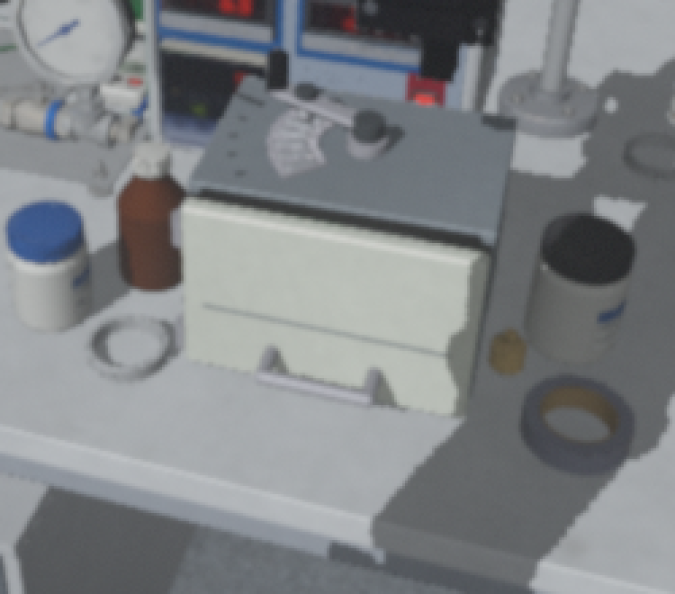

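The door sits flush along the oven front: its outer edge at about (213,184) matches an angle near 0, and that agrees with where the finger met the stop. The lever is still in line with the long mark at (412,45), and the bystanders haven't moved. Handing in.

```bash
python3 -c "
from cell import env
print(env.sign_off())"
```

```text
the job is handed in; nothing more can be done
None
```

The vent lever is in the long-mark notch (1.00), and after that I pushed the door shut; it snapped onto its catch and stayed closed on its own. The highest push force I read was about 15 N, and nothing around the oven had moved in the pictures. The jar inside is out of sight behind the closed door. I handed the job in at about 14.4 s.

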